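# Press the scale's battery pack under its leaf spring

## Robot

A 6-joint arm with a two-finger parallel gripper is mounted at the origin on the work surface. World frame = base frame: x ahead of the robot, y to its left, z up, the work surface at z = 0. Lengths are in m, angles in rad, forces in N, time in s.
With the tool pointing down it reaches from about 0.35 to 0.95 m from the base axis. Payload 17.4 kg.
Tool frame: the origin (TCP) lies between the finger pads; the fingertips stand 25 mm ahead of it and the grasp point (between the pads) lies 6 mm ahead of it; z points along the fingers, y is the direction in which the jaws open and shut (so a half turn about z gives the same grasp; the last joint's range is limited). The gripper opens to 93 mm and grips with 3 to 60 N. Pads are 15 mm wide; open, the fingers measure 128 mm over their backs; the gripper's body (75 mm by 188 mm) begins 65 mm behind the grasp point.
Start: joints at [1.253, 0.116, 1.442, -0, 1.584, -0.038], TCP at [0.186, 0.649, 0.22] pointing down, gripper open.
Joint ranges: [-2.83, 2.83], [-0.83, 2.19], [0.07, 2.5], [-1.14, 4.28], [0.01, 3], [-2.97, 2.97]. Speed limits (rad/s): [1.89, 1.89, 2.22, 3.14, 3.14, 3.14].

## Interface

Orientations are given as a unit quaternion [w, x, y, z].
In Python, from workcell import manip, vision gives the robot as it stands. The module is installed in compiled form; this text tells all that it offers.
- The arm moves only by the tool carry_out, never from a script. Its argument "plan" is a list of rows, each a list of 7 numbers: the turn, a rotation vector about the tool's x, y, z in degrees, then the shift along the tool's x, y, z in cm, then the closure, from 0 (fully open) to 1 (shut). In form: [[rx, ry, rz, x, y, z, gripper], ...]. A call has 1 to 20 rows; each row is the pose to reach, as a shift and turn from the pose commanded when the call began, along the tool's axes at that moment; what a row does not reach only later rows make up. A row lasts 1/12 s, in which the tool goes at most 41.7 mm and 7.16 degrees, less where a joint would pass 70% of its speed; a pose out of reach is approached as far as the arm can. A call with a gripper value outside its range is refused whole. The fingers move at their own pace and stop on an object; "newtons" is the grip in N (left out, the last holds). Time passes only in rows, so rows that repeat a pose let the fingers close. It gives the time, the measured TCP pose, the force and the opening at its end, in the units of the state.
- manip.state(): the state, without advancing time (a new reading comes with each control period).
- vision.read_camera(name): name is "scene" or "top"; returns a dict with "color" (480x640x3 uint8, blue, green, red), "depth" (480x640 float32, m along the optical axis (not along the pixel's ray), 0 where there is no reading), "vertical_fov" (degrees; the focal length in pixels is half the picture's height over the tangent of half this angle, whatever the lens; pixels are square), "cx", "cy" (the principal point, pixels), "R" (3x3) and "t" (3): a world point X has camera coordinates R X + t. Camera axes: x right, y down, z forward; pixel columns grow to the right and rows downward; lengths in m; the calibration is good to about 2 mm. A picture is of the moment at which its call begins.
- manip.sign_off(): hands the job in, once; it reports no verdict.
The state is a dict: "time": time; "joint_pos": joint angles; "joint_vel": joint speeds; "tau": joint torques, N m; "ee_pos": TCP position; "tool_rot": TCP orientation; "contact_force": force on the tool from outside, world axes, zero at the start; "moment": the same for the moment, N m; "finger_gap": opening from 0.0 (shut) to 1.0 (fully open).
Only numpy, scipy, OpenCV 4.12 (cv2) and the standard library are available. Lean on these libraries where they do the work, as an engineer would, in place of code of your own. Each camera call takes 0.05 s, during which the arm holds its last target.

## Task

Load the shop scale's battery: with the fingertips press the black battery pack down hard onto the sprung floor of its bay and, keeping it pressed, push it along under the steel lip and leaf spring until it is fully home against the end stop, then take the hand away. Only press and push the pack, do not pick it up or tip it, and leave the jar, the tumbler and the brass weight where they stand.

Things in the scene. Friction and masses are not known exactly. Their poses are not given: they have to be found in the camera images.
- bay: Grey open-topped battery bay fixed on the counter, 200 long (x) x 94 wide (y). Origin: centre of its underside, z up, +x = the way the pack is pushed home. Channel 74 mm wide between side walls 38 mm high (heights here are above the counter), rear wall 24 mm high with inner face at x = -92 mm
- lip (a point): Middle of the lower front edge of the rigid square-edged steel lip that bridges the channel: x = +46 mm in the bay's frame, underside 40 mm high. The lip is 12 mm long (x), its top 50 mm high. Axes as the bay's
- stop (a point): Top middle of the end stop's inner face: x = +90 mm in the bay's frame, 50 mm high. The pack is home when its nose touches this face. Axes as the bay's
- bed (a joint): Bay's sprung floor, a flat black plate moving straight down without tilting. Value = how far it is pressed (m): 0 = up, top 26 mm above the counter; 0.014 = bottomed. Spring 900 N/m, 6 N at top, 19 N at bottom, about 3.5 N of it from the pack's weight. Unpressed, the pack stands about 8 mm too high for the lip: press it down 9 mm or more (about 10 to 15 N)
- leaf (a joint): Lift (rad) of the 34 mm wide steel leaf spring behind the lip (x = +55 to +85 mm in the bay), sloping down to 32 mm above the counter at its far end. 0 = at rest, nothing under it; about 0.1 to 0.3 with the pack under it. It bears on the pack with some 3 to 8 N and drags on it
- pack: Loose black battery pack, a flat block 115 long (x) x 70 wide (y) x 22 mm thick, about 0.35 kg, on the sprung floor. Origin: centre of its underside, z up, +x = nose, nearly parallel to the bay's x. A grey wedge rib, 60 wide, 10 mm high, crosses its top: upright rear face at x = -9 mm to push on, front sloping to x = +9 mm. Home: origin at x = +32.5 mm in the bay's frame; it starts 45 to 65 mm short
- press_pad (a point): Point on the pack's flat top behind the rib (18 mm behind the rib's rear face), 22 mm above the pack's underside; flat area 48 mm long x 70 mm wide; axes as the pack's
- jar: Bystander: amber jar with a lid, 72 mm across, 95 mm high; origin at the centre of its underside. Stands 140 mm or more from the bay's centre
- tumbler: Bystander: steel tumbler, 68 mm across, 85 mm high; origin at the centre of its underside. Likewise
- weight: Bystander: brass shop weight with a knob, 52 mm across, 66 mm high; origin at the centre of its underside. Likewise
Mind the look-alikes: they are no part of the job. Several things have the shape of the pack; the one meant has the colours described above.

How it is judged:
On the way:
1. the pack is held pressed down by the fingers while its nose goes under the lip (x of pack in the frame of bay between -0.007 and 0.026 m and value of joint bed above 0.007 m and contact force between the fingers and pack above 4 N), for 0.05 s.
At the end, for the whole second after the job is handed in: The pack is at rest, flat, within 4 mm of the end stop, held down under the lip and the lifted leaf spring (its underside no more than 20.5 mm above the counter, the sprung floor at least 4.5 mm down) (x of pack in the frame of bay between 0.0285 and 0.036 m and z of pack in the frame of bay below 0.0205 m and value of joint bed above 0.0045 m and value of joint leaf above 0.03 rad and angle between pack's own z axis and vertical below 0.06 rad and linear speed of pack below 0.01 m/s); the robot touches nothing.
It fails at once if the pack is lifted more than 10 mm off its raised floor (z of pack in the frame of bay above 0.036 m).
It fails at once if the pack is tipped by more than 0.25 rad (angle between pack's own z axis and vertical above 0.25 rad).
It fails at once if the jar is displaced or knocked over (distance of jar from where it was at the start of the episode above 0.025 m or angle between jar's own z axis and vertical above 0.4 rad).
It fails at once if the tumbler is displaced or knocked over (distance of tumbler from where it was at the start of the episode above 0.025 m or angle between tumbler's own z axis and vertical above 0.4 rad).
It fails at once if the weight is displaced or knocked over (distance of weight from where it was at the start of the episode above 0.025 m or angle between weight's own z axis and vertical above 0.4 rad).
It also fails if it takes over 40 s, if anything falls off the work surface, if the arm or the gripper's body presses on something with over 40 N, if the wrist force passes 120 N, or if a joint passes its speed limit or range.

## Working session

There is one attempt and no reset: what is moved stays moved. The work goes in short steps, Python scripts to look and compute and a tool call to move; the robot and the scene stay as the last step left them, time stands still between calls to the robot, and variables do not carry over. Pictures are saved under pics/ and viewed, and the job is handed in when it is done.

Besides the shell and the picture viewer there is one more tool, called by a JSON object that holds its "op" and its "data". carry_out: Moves the arm, as the interface text tells. Its arguments: {"type":"object","properties":{"plan":{"type":"array","items":{"type":"array","items":{"type":"number"}}},"newtons":{"type":"number"}},"required":["plan"]}

```bash
mkdir -p pics; python3 - <<'E'
from workcell import manip, vision
import cv2,numpy as np
print(manip.state())
for n in("scene","top"):
    d=vision.read_camera(n); cv2.imwrite(f"pics/{n}0.png",d["color"]); np.savez(f"{n}0.npz",**d)
    print(n,d["vertical_fov"],d["cx"],d["cy"],d["R"],d["t"])
E
```

```text
{'time': 0.0, 'joint_pos': array([ 1.25320497e+00,  1.16511959e-01,  1.44226627e+00, -3.26249380e-05,
        1.58399448e+00, -3.78004078e-02]), 'joint_vel': array([ 1.77317510e-03,  9.13068000e-05, -6.16724221e-04,  9.97044951e-04,
        1.28472448e-03, -5.81922676e-04]), 'tau': array([ 2.87361850e-03, -7.21240640e+01, -6.22638345e+01,  7.81330699e-02,
        2.33607535e-02, -1.27005478e-04]), 'ee_pos': array([0.18635997, 0.64855519, 0.21908704]), 'tool_rot': array([-8.82402493e-05,  1.39439790e-01,  9.90230375e-01, -5.83619967e-04]), 'contact_force': array([ 0.14046025,  0.38854471, -0.49703754]), 'moment': array([-0.00778525, -0.0014356 ,  0.06492093]), 'finger_gap': 0.9953733653111564}
scene 51.96064451077578 326.84602061615885 231.44790775387798 [[-0.84927399  0.52793243  0.00458732]
 [ 0.35929159  0.58430779 -0.72766336]
 [-0.38683749 -0.61633738 -0.68591909]] [ 0.41657187 -0.16390511  1.44716155]
top 55.26806873499757 315.0565045515542 237.68202714221653 [[ 2.84412673e-02 -9.99595337e-01 -5.06508109e-04]
 [-9.92129236e-01 -2.81670124e-02 -1.22009011e-01]
 [ 1.21945372e-01  3.97261240e-03 -9.92528863e-01]] [0.01346231 0.53122513 0.87225921]
```

View pics/scene0.png

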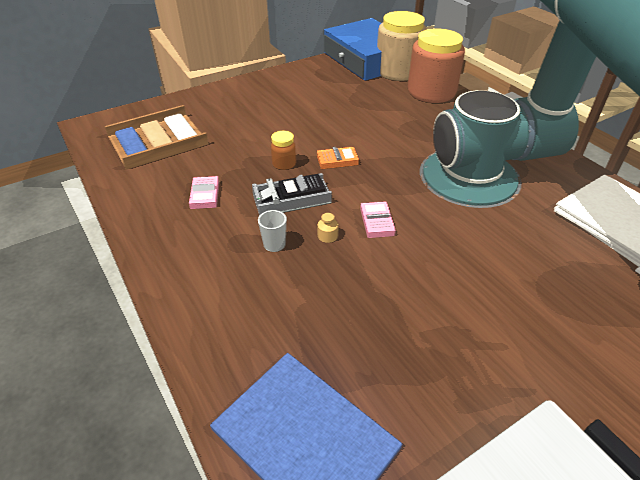

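View pics/top0.png

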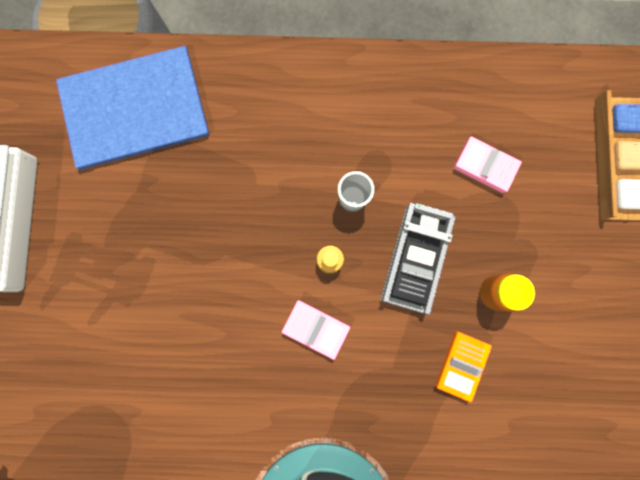

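```bash
cat > h.py <<'E'
import numpy as np, cv2
def load(p): return dict(np.load(p))
def F(d): return 240/np.tan(np.radians(float(d["vertical_fov"]))/2)
def ray(d,u,v,z):
    f=F(d); r=np.array([(u-d["cx"])/f,(v-d["cy"])/f,1.]); R=d["R"];c=-R.T@d["t"]; w=R.T@r
    return c+w*(z-c[2])/w[2]
def proj(d,X):
    p=d["R"]@np.asarray(X)+d["t"]; return p[:2]/p[2]*F(d)+[d["cx"],d["cy"]]
def cloud(d):
    f=F(d); v,u=np.mgrid[:480,:640]; z=d["depth"]; P=np.stack([(u-d["cx"])/f*z,(v-d["cy"])/f*z,z],-1)
    return (P-d["t"])@d["R"]
E
python3 - <<'E'
from h import *
d=load("top0.npz")
c=d["color"][190:330,360:480]; cv2.imwrite("pics/ct.png",cv2.resize(c,None,fx=4.2,fy=4.2,interpolation=cv2.INTER_CUBIC))
P=cloud(d)
np.set_printoptions(precision=0,suppress=True,linewidth=200)
print("z mm grid"); print(P[200:320:5,380:460:4,2]*1000)
d=load("scene0.npz")
c=d["color"][160:225,240:345]; cv2.imwrite("pics/cs.png",cv2.resize(c,None,fx=7,fy=7,interpolation=cv2.INTER_CUBIC))
E
```

```text
z mm grid
[[  1.   1.   3.   0.   2.  -1.  -3.   2.   4.   2.  -1.   1.  -1.  -1.   3.   1.   2.   2.  -1.   0.]
 [ -0.  -2.   0.  -1.   2.  -0.   2.  -2.  38.  49.  51.  48.   1.   2.   3.   3.   3.  -0.  -1.   0.]
 [  1.  -3.   1.  -1.   2.   2.   2.  34.  38.  31.  41.  53.  50.  51.  52.  53.   2.  -0.   0.   3.]
 [  1.   4.  -2.  -1.  -1.  -3.   3.  39. 931.  24.  26.  35.  35.  28.  37.  47.  49.  47.  52.   0.]
 [  3.  -3.   2.   2.   0.   1.  17.  40.  24.  25.  29.  41.  37.  35.  32.  28.  26.  27.  40.  -1.]
 [  3.   0.   1.  -0.  -0.   2.  34.  53.  51.  50.  40.  42.  39.  41.  41.  25.  26.  37.  37.  -0.]
 [ -0.   1.   4.  -1.  -2.   8.  39.  21.  48.  53.  52.  53.  52.  51.  51.  30.  13.  40.   2.   0.]
 [  2.  -2.  -3.  -0.   1.  18.  36.  27.  28.  26.  26.  29.  44.  50.  50.  53.  53.  50.   1.  -4.]
 [  1.  -1.  -1.   3.   1.  39.  37.  48.  48.  28.  28.  26.  29.  27.  27.  30.  38.  49.  -1.   3.]
 [  0.  -1.   2.   1.   7.  40.  39.  46.  47.  47.  49.  51.  49.  48.  26.  15.  37.  -1.  -0.  -1.]
 [  1.   1.   1.  -0.  24.  40.  49.  48.  49.  49.  48.  50
[... 682 characters left out ...]
  48.  50.  48.  47.  47.  46.  51.  51.  50.  36.  38.   0.  -1.  -1.   1.   2.]
 [ -1.   9.  39.  39.  50.  50.  45.  51.  48.  50.  51.  50.  50.  37.   1.  -3.  -3.  -0.  -1.  -3.]
 [ -2.  25.  41.  42.  48.  48.  47.  50.  48.  51.  51.  52.  52.  37.   0.  -2.   2.  -0.   1.   0.]
 [ -1.  41.  39.  21.  23.   6.  27.  29.  47.  48.  49.  47.  34.  39.  -1.   2.   0.  -1.   1.   1.]
 [  1.   3.   1.   1.   1.  26.  25.  25.  26.   4.  27.  14.  39.   5.  -2.   3.   1. 931.  -1.   0.]
 [  3.  -1.  -0.   0.   1.  -2.   0.  -1.  -2.  21.  25.  26.  39.   1.   0.   2.   2.   3.   1.   3.]
 [ -2.  -1.   0.  -1.   0.  -2.   1.   3.   2.  -2.   3.   1.   0.   2.  -1.   4.   3.  -0.   1.   2.]]
```

View pics/ct.png

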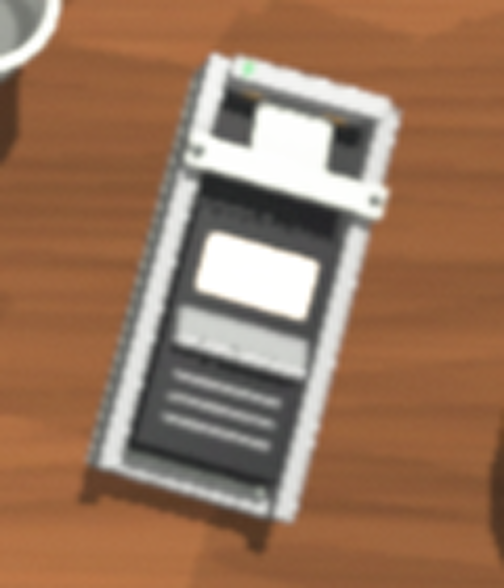

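View pics/cs.png

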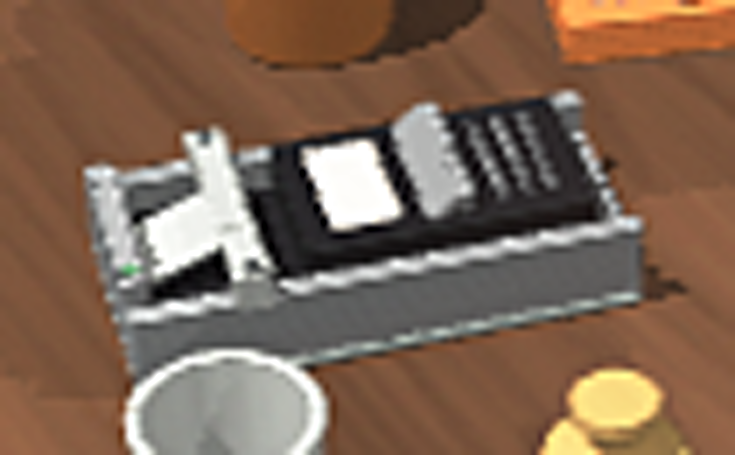

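```bash
python3 - <<'E'
from h import *
np.set_printoptions(precision=4,suppress=True)
d=load("top0.npz"); P=cloud(d)
m=np.zeros((480,640),bool); m[195:325,372:465]=1
m&=(P[...,2]>0.03)&(P[...,2]<0.07)
pts=P[m][:,:2].astype(np.float32)
r=cv2.minAreaRect(pts); print("bay rect",r)
b=cv2.boxPoints(r); print(b)
# side walls: z 36-42 
w=m&(abs(P[...,2]-0.038)<0.004); print("walls rect",cv2.minAreaRect(P[w][:,:2].astype(np.float32)))
# axis +x
(s1,s2)=(b[1]-b[0]),(b[2]-b[1]); a=s1 if np.linalg.norm(s1)>np.linalg.norm(s2) else s2
a/=np.linalg.norm(a); a*=np.sign(a[0]); n=np.array([-a[1],a[0]]); c=np.array(r[0]); print("axis",a,np.degrees(np.arctan2(a[1],a[0])))
# in bay frame
L=np.stack([(P[...,:2]-c)@a,(P[...,:2]-c)@n,P[...,2]],-1)
def rng(k,name): q=L[k]; print(name,k.sum(),np.percentile(q,[1,5,50,95,99],axis=0)*1000)
# rear wall, lip, stop visible edges along center
g=cv2.cvtColor(d["color"],cv2.COLOR_BGR2GRAY)
for y in(-.02,0,.02):
  print(y,[ (int(x*1000),int(g[int(round(v)),int(round(u))]), int(1000*P[int(round(v)),int(round(u)),2])) for x in np.arange(-.1,.105,.004) for u,v in [proj(d,np.r_[c+a*x+n*y,0.048])]])
rib=m&(P[...,2]>0.0545)&(abs(L[...,0])<0.06); rng(rib,"rib")
blk=m&(g<90)&(abs(P[...,2]-0.048)<0.006)&(L[...,0]<0.04)
rng(blk,"black")
print("blk rect",cv2.minAreaRect(P[blk][:,:2].astype(np.float32)))
E
```

```text
bay rect ((0.4974862337112427, -0.17697179317474365), (0.09298054873943329, 0.2001311480998993), 75.05814361572266)
[[ 0.3888 -0.1961]
 [ 0.5822 -0.2477]
 [ 0.6062 -0.1579]
 [ 0.4128 -0.1063]]
walls rect ((0.4970492124557495, -0.17680992186069489), (0.09276887029409409, 0.199295312166214), 75.1224365234375)
axis [ 0.9662 -0.2578] -14.941855
-0.02 [(-100, 200, 24), (-96, 143, 26), (-92, 103, 3), (-88, 46, 28), (-83, 64, 48), (-79, 70, 49), (-75, 73, 50), (-71, 137, 48), (-67, 106, 47), (-63, 85, 47), (-59, 156, 49), (-55, 77, 48), (-51, 136, 50), (-47, 107, 45), (-43, 68, 49), (-39, 49, 47), (-35, 163, 55), (-31, 214, 57), (-27, 209, 59), (-23, 207, 51), (-19, 172, 48), (-15, 78, 48), (-11, 109, 50), (-7, 254, 49), (-3, 255, 50), (0, 255, 50), (4, 255, 48), (8, 255, 49), (12, 255, 49), (16, 248, 50), (20, 82, 47), (24, 80, 47), (28, 60, 47), (32, 39, 24), (36, 38, 27), (40, 40, 27), (44, 155, 25), (48, 253, 50), (52, 254, 51), (56, 249, 49), (60, 104, 25), (64, 86, 27), (68, 82, 28), (72, 63, 29), (76, 37, 25), (80, 56, 24), (84, 111, 28), (88, 123, 38), (92, 226, 49), (96, 241, 49), 
[... 1350 characters left out ...]
9, 24), (40, 41, 23), (44, 164, 24), (48, 253, 51), (52, 254, 52), (56, 251, 54), (60, 156, 26), (64, 218, 27), (68, 177, 29), (72, 234, 37), (76, 223, 24), (80, 199, 34), (84, 110, 25), (88, 127, 38), (92, 233, 52), (96, 242, 50), (100, 186, 47), (104, 111, 2)]
rib 170 [[-37.8343 -27.7417  54.6431]
 [-37.5266 -25.7505  55.0398]
 [-32.8596   0.8232  57.2874]
 [-26.1899  27.3376  60.5173]
 [ -0.6921  30.3699  61.2691]]
black 941 [[-86.0075 -31.1142  43.925 ]
 [-83.9541 -29.5478  45.8172]
 [-44.9316   4.4147  48.504 ]
 [ 25.9489  35.0898  50.9483]
 [ 28.0047  35.9273  52.062 ]]
blk rect ((0.47041475772857666, -0.16744031012058258), (0.06777093559503555, 0.11552248150110245), 75.43257141113281)
```

Bay centre is at (0.497,-0.177) with axis -14.9°. Footprint 200×93 mm, walls about 38, lip front at about 46 and stop at about 90 all agree with the description. Candidates for the pack are black in the bay at top px (418,262), orange (464,367), pink (488,165) and pink (316,330). I choose the black one in the bay: the crop shows a black body, grey rib and top at 48–49 mm. Its origin is at about -28.5 mm in the bay.

```bash
cat > go.py <<'E'
from h import *
from workcell import manip
from scipy.spatial.transform import Rotation as Ro
c=np.array([.4973,-.1769]); th=np.radians(-14.94); a=np.array([np.cos(th),np.sin(th)]); n=np.array([-a[1],a[0]])
def W(x,y,z): return np.r_[c+a*x+n*y,z]
def rel(target):
    s=manip.state(); q=s["tool_rot"]; R=Ro.from_quat([q[1],q[2],q[3],q[0]]).as_matrix()
    Rt=np.column_stack([np.r_[-a,0],np.r_[n,0],[0,0,-1]])
    print("shift cm",R.T@(target-s["ee_pos"])*100,"rot deg",np.degrees(Ro.from_matrix(R.T@Rt).as_rotvec()))
def where():
    s=manip.state(); p=s["ee_pos"][:2]-c
    print("bay mm",p@a*1000,p@n*1000,s["ee_pos"][2]*1000,"F bay",s["contact_force"][:2]@a,s["contact_force"][:2]@n,s["contact_force"][2],"gap",s["finger_gap"],s["time"])
E
python3 -c "
from go import *
np.set_printoptions(precision=3,suppress=True)
where(); rel(W(-.050,.0015,.22))"
```

```text
bay mm -513.2387007782894 717.4086237223986 219.15622718074167 F bay 0.3816283533822792 -0.20703266632390285 0.5128983511940484 gap 1.001063670560312 0.1
shift cm [-47.68  -70.695  -0.01 ] rot deg [-0.061 -0.002 -1.092]
```

{"op": "carry_out", "data": {"plan": [[0, 0, -1.1, -47.7, -70.7, 0, 0.8], [0, 0, -1.1, -47.7, -70.7, 0, 0.8], [0, 0, -1.1, -47.7, -70.7, 0, 0.8], [0, 0, -1.1, -47.7, -70.7, 0, 0.8], [0, 0, -1.1, -47.7, -70.7, 0, 0.8], [0, 0, -1.1, -47.7, -70.7, 0, 0.8], [0, 0, -1.1, -47.7, -70.7, 0, 0.8], [0, 0, -1.1, -47.7, -70.7, 0, 0.8], [0, 0, -1.1, -47.7, -70.7, 0, 0.8], [0, 0, -1.1, -47.7, -70.7, 0, 0.8], [0, 0, -1.1, -47.7, -70.7, 0, 0.8], [0, 0, -1.1, -47.7, -70.7, 0, 0.8], [0, 0, -1.1, -47.7, -70.7, 0, 0.8], [0, 0, -1.1, -47.7, -70.7, 0, 0.8], [0, 0, -1.1, -47.7, -70.7, 0, 0.8], [0, 0, -1.1, -47.7, -70.7, 0, 0.8], [0, 0, -1.1, -47.7, -70.7, 0, 0.8], [0, 0, -1.1, -47.7, -70.7, 0, 0.8], [0, 0, -1.1, -47.7, -70.7, 0, 0.8], [0, 0, -1.1, -47.7, -70.7, 0, 0.8]]}}

```text
time: 1.77
ee_pos: [0.4435, -0.1463, 0.2197]
tool_rot: [0.0, 0.13, 0.991, 0.0]
contact_force: [1.9, 1.2, 0.2]
finger_gap: 0.204
```

```bash
python3 -c "
from go import *
np.set_printoptions(precision=3,suppress=True)
where(); rel(W(-.050,.0015,.080))"
```

```text
bay mm -59.85980559033555 15.699926279748196 219.73844543967226 F bay 1.4971402208564761 1.6720443828600435 0.17698736923558564 gap 0.20413340409936637 1.7667
shift cm [-0.983 -1.42  13.974] rot deg [ 0.002  0.015 -0.031]
```

{"op": "carry_out", "data": {"plan": [[0, 0, 0, -1, -1.4, 0, 0.8], [0, 0, 0, -1, -1.4, 4, 0.8], [0, 0, 0, -1, -1.4, 8, 0.8], [0, 0, 0, -1, -1.4, 11, 0.8], [0, 0, 0, -1, -1.4, 11, 0.8], [0, 0, 0, -1, -1.4, 11, 0.8]]}}

```text
time: 2.27
ee_pos: [0.4491, -0.1598, 0.1095]
tool_rot: [-0.001, 0.13, 0.992, 0.0]
contact_force: [0.3, -0.9, 1.7]
finger_gap: 0.202
```

```bash
python3 -c "
from go import *
from workcell import vision
np.set_printoptions(precision=3,suppress=True)
where(); rel(W(-.050,.0015,.080))
for nme,sl,f in(('scene',np.s_[110:225,230:345],5),('top',np.s_[190:330,360:480],4)):
    d=vision.read_camera(nme); cv2.imwrite(f'pics/{nme}1.png',cv2.resize(d['color'][sl],None,fx=f,fy=f,interpolation=cv2.INTER_CUBIC))"
```

```text
bay mm -51.000197741744195 4.108389398757198 109.46682932400401 F bay 0.5599361483614467 -0.7429224495831329 1.7476937573314166 gap 0.20242435459472868 2.2667
shift cm [-0.107 -0.262  2.946] rot deg [ 0.02  -0.142  0.007]
```

View pics/scene1.png

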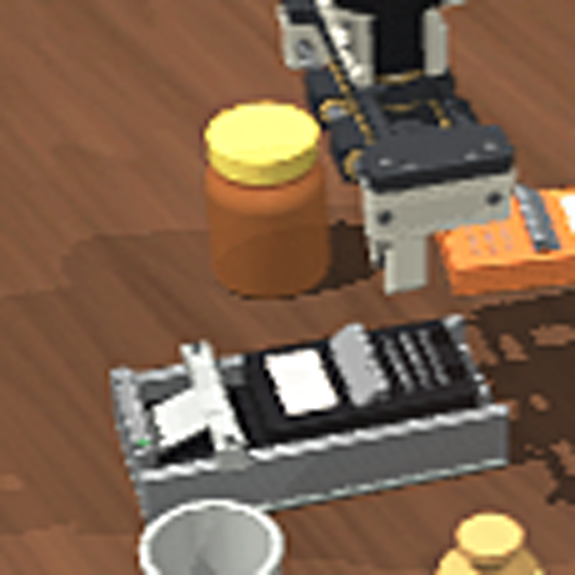

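View pics/top1.png

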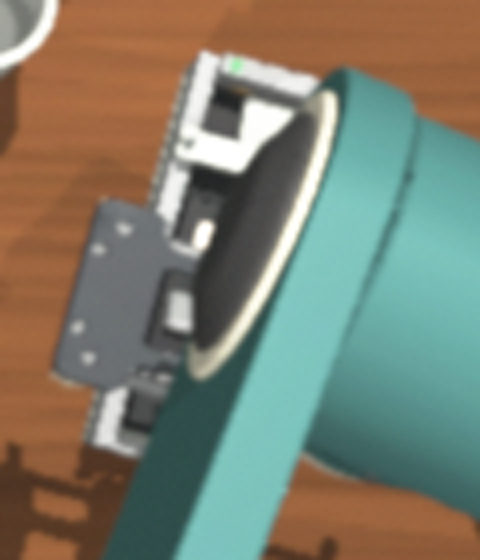

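{"op": "carry_out", "data": {"plan": [[0, 0, 0, -0.1, -0.2, 1.5, 0.8], [0, 0, 0, -0.1, -0.2, 3, 0.8], [0, 0, 0, -0.1, -0.2, 3.3, 0.8], [0, 0, 0, -0.1, -0.2, 3.3, 0.8], [0, 0, 0, -0.1, -0.2, 3.3, 0.8]]}}

```text
time: 2.78
ee_pos: [0.4508, -0.1624, 0.0787]
tool_rot: [0.001, 0.13, 0.992, -0.0]
contact_force: [0.2, -0.7, 0.2]
finger_gap: 0.195
```

```bash
python3 -c "
from go import *
np.set_printoptions(precision=3,suppress=True)
where(); rel(W(-.050,.0015,.062))"
```

```text
bay mm -48.68467249700347 2.0450464184528774 78.66641798140525 F bay 0.4118248654943811 -0.5864188345419202 0.16734973569490483 gap 0.19516027245493223 2.7833
shift cm [ 0.135 -0.054  1.666] rot deg [-0.012  0.105  0.018]
```

{"op": "carry_out", "data": {"plan": [[0, 0, 0, 0, 0, 0.3, 0.8], [0, 0, 0, 0, 0, 0.6, 0.8], [0, 0, 0, 0, 0, 0.9, 0.8], [0, 0, 0, 0, 0, 0.9, 0.8], [0, 0, 0, 0, 0, 0.9, 0.8]]}}

```text
time: 3.2
ee_pos: [0.45, -0.1622, 0.0677]
tool_rot: [-0.0, 0.13, 0.992, 0.0]
contact_force: [-0.6, 0.8, -0.0]
finger_gap: 0.198
```

```bash
python3 -c "
from go import *
np.set_printoptions(precision=3,suppress=True)
where()"
```

```text
bay mm -49.48232195737954 2.0539734557336833 67.74872689839037 F bay -0.7721331751244529 0.6219933876598461 -0.033862994959907924 gap 0.19758637472810442 3.2
```

```bash
cat > look.py <<'E'
import sys
from go import *
from workcell import vision
k=sys.argv[1]
d=vision.read_camera('scene'); np.savez(f'scene{k}.npz',**d); cv2.imwrite(f'pics/scene{k}.png',cv2.resize(d['color'][130:220,245:345],None,fx=6,fy=6,interpolation=cv2.INTER_CUBIC))
where()
E
python3 look.py 2
```

```text
bay mm -49.39594125830674 2.0447090323636177 67.88408580208399 F bay -0.32969968560841745 0.582560378260265 -0.018047785991781196 gap 0.1993738280072105 3.25
```

View pics/scene2.png

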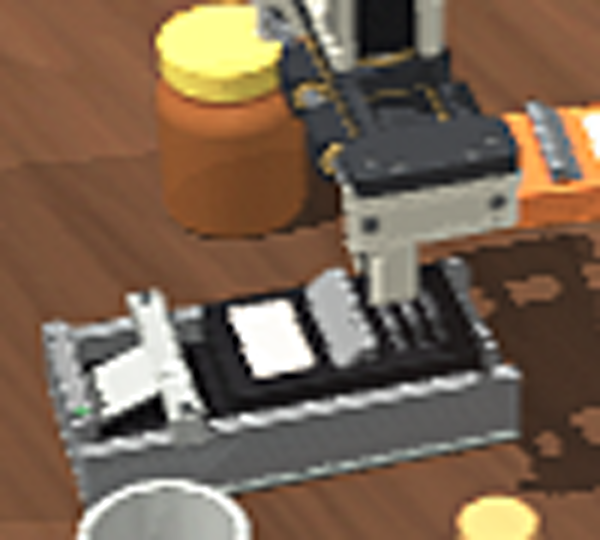

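```bash
python3 -c "
from go import *
d=load('scene2.npz')
def cr(X): return (proj(d,X)-[245,130])*6
for y in(.0,.012,.02,.028):
  for z in(.0427,.048,.055): print(y,z,cr(W(-.0415,y,z)),cr(W(-.0565,y,z)))
for X in [(-.0375,.032,.048),(-.0375,.032,.058),(-.086,.037,.048),(-.1,.047,.024)]: print(X,cr(W(*X)))
P=cloud(d); 
for v,u in [(290,390),(280,400),(260,400),(240,400),(330,410),(300,350)]:
  p=P[130+v//6,245+u//6]; q=p[:2]-c; print((u,v),q@a*1e3,q@n*1e3,p[2]*1e3)
"
```

```text
0.0 0.0427 [360.71674947 327.53801804] [392.51725663 321.74290905]
0.0 0.048 [360.41666207 318.26921813] [392.30396815 312.48066571]
0.0 0.055 [360.01781548 305.95004281] [392.02049041 300.17039092]
0.012 0.0427 [367.63472783 343.23589514] [399.61681151 337.36685709]
0.012 0.048 [367.35164863 333.95187891] [399.42152728 328.08927379]
0.012 0.055 [366.97539279 321.61199224] [399.16196846 315.75812633]
0.02 0.0427 [372.29494664 353.81059459] [404.39922761 347.89149164]
0.02 0.048 [372.02345738 344.51662785] [404.21620684 338.60387193]
0.02 0.055 [371.66259677 332.16318678] [403.97294135 326.25905793]
0.028 0.0427 [376.99431936 364.47413986] [409.22172671 358.50433663]
0.028 0.048 [376.73462551 355.17038339] [409.05118256 349.20683846]
0.028 0.055 [376.38943395 342.80359816] [408.82449456 336.84856438]
(-0.0375, 0.032, 0.048) [370.44400356 362.13305797]
(-0.0375, 0.032, 0.058) [369.91578576 344.42582789]
(-0.086, 0.037, 0.048) [477.9102846  349.48553777]
(-0.1, 0.047, 0.024) [513.8491173 398.9861952]
(390, 290) -48.911816208692 25.863595145050866 82.26779939422899
(400, 280) -51.49779956736693 26.84947584897771 88.9817298571548
(400, 260) -51.997774279522694 25.62792757426658 97.75963975700817
(400, 240) -35.39178652878457 88.90426562814417 155.27264444573723
(410, 330) -58.78072057615469 18.352196479525308 51.146435299026315
(350, 300) -34.955859886933574 4.381190820280882 62.99213935426831
```

```bash
python3 -c "
from go import *
np.set_printoptions(linewidth=220,suppress=True,precision=0)
d=load('scene2.npz'); P=cloud(d)
L=np.stack([(P[...,:2]-c)@a,(P[...,:2]-c)@n,P[...,2]],-1)*1e3
for k in range(3): print('xyz'[k]); print(L[164:196,300:322,k])
cv2.imwrite('pics/z2.png',cv2.resize(d['color'][150:200,290:340],None,fx=12,fy=12,interpolation=cv2.INTER_NEAREST))
"
```

```text
x
[[ -65.  -69.  -15.  -16.  -17.  -19.  -22.  -25.  -27.  -29.  -31.  -35.  -37.  -41.  -44.  -46.  -49.  -51.  -54.  -56.  -59.  -61.]
 [ -65.  -67.  -15.  -14.  -18.  -19.  -22.  -25.  -29.  -32.  -33.  -36.  -39.  -40.  -44.  -46.  -49.  -50.  -54.  -55.  -58.  -62.]
 [ -62.  -65.  -16.  -16.  -18.  -21.  -23.  -26.  -29.  -31.  -33.  -37.  -39.  -41.  -43.  -46.  -48.  -51.  -54.  -56.  -59.  -60.]
 [ -62.  -64.  -15.  -16.  -18.  -21.  -23.  -26.  -29.  -31.  -34.  -36.  -38.  -42.  -44.  -46.  -48.  -51.  -53.  -56.  -59.  -61.]
 [ -61.  -63.  -16.  -15.  -19.  -20.  -23.  -27.  -28.  -30.  -34.  -37.  -38.  -40.  -43.  -47.  -49.  -51.  -53.  -55.  -59.  -62.]
 [ -60.  -62.  -65.  -16.  -17.  -21.  -24.  -25.  -29.  -31.  -34.  -36.  -39.  -42.  -43.  -46.  -48.  -51.  -54.  -56.  -58. -120.]
 [ -58.  -61.  -63.  -15.  -18.  -21.  -25.  -26.  -28.  -30.  -33.  -35.  -38.  -41.  -44.  -45. -104. -107. -109. -113. -116. -117.]
 [ -58.  -60.  -63.  -16.  -18.  -21.  -41.  -26.  -28.  -30.  -49.  -52.  -54.  -57.  -98.  -99. -103. -106. -108. -111. -113. -116.]
 [ -55.  -58.  -61
[... 10464 characters left out ...]
  49.  49.  46.  47.]
 [ 46.  51.  52.  51.  49.  50.  48.  45.  49.  49.  45.  48.  48.  50.  52.  47.  48.  48.  46.  45.  43.  44.]
 [ 52.  48.  48.  49.  49.  48.  50.  51.  47.  50.  51.  49.  46.  48.  48.  45.  42.  45.  41.  41.  46.  43.]
 [ 46.  47.  49.  49.  44.  46.  50.  47.  45.  47.  46.  40.  45.  42.  44.  45.  40.  39.  40.  39.  36.  36.]
 [ 49.  46.  47.  46.  44.  45.  43.  40.  43.  44.  41.  42.  39.  40.  40.  36.  38.  39.  38.  38.  41.  41.]
 [ 42.  39.  44.  40.  40.  41.  40.  39.  40.  38.  42.  38.  38.  40.  37.  41.  40.  40.  37.  38.  40.  40.]
 [ 38.  39.  41.  37.  37.  39.  38.  41.  38.  37.  40.  38.  41.  40.  42.  40.  41.  36.  39.  35.  37.  32.]]
```

View pics/z2.png

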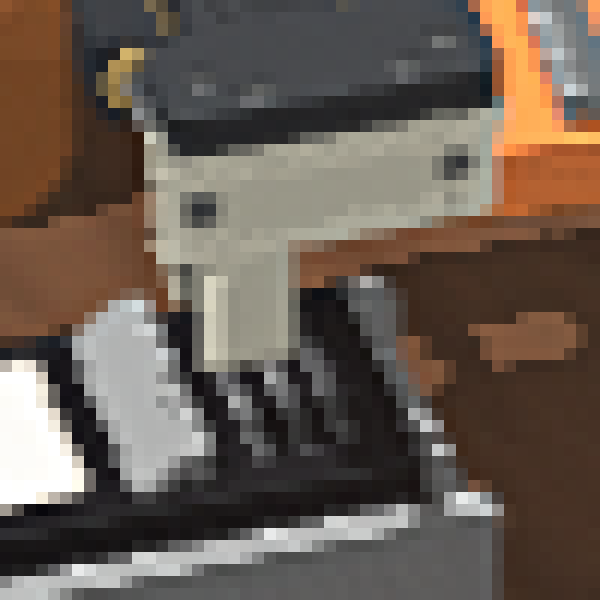

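The image and depth put the fingertips at z≈73–75 mm, still clear of the pack (top at 48). The stated 25 mm tip offset would put them at 43 mm, but the contact force is zero, so the offset doesn't hold. I'll go by sight and force instead: descend in guarded steps.

{"op": "carry_out", "data": {"plan": [[0, 0, 0, 0, 0, 0.5, 0.8], [0, 0, 0, 0, 0, 1.0, 0.8], [0, 0, 0, 0, 0, 1.5, 0.8], [0, 0, 0, 0, 0, 1.8, 0.8], [0, 0, 0, 0, 0, 1.8, 0.8], [0, 0, 0, 0, 0, 1.8, 0.8]]}}

```text
time: 3.75
ee_pos: [0.45, -0.1622, 0.0497]
tool_rot: [-0.0, 0.13, 0.992, 0.0]
contact_force: [-0.9, -0.5, 0.8]
finger_gap: 0.202
```

```bash
python3 look.py 3; python3 -c "
from go import *
np.set_printoptions(linewidth=220,suppress=True,precision=0)
d=load('scene3.npz'); P=cloud(d)
L=np.stack([(P[...,:2]-c)@a,(P[...,:2]-c)@n,P[...,2]],-1)*1e3
for k in (1,2): print(L[170:196,303:320,k])"
```

```text
bay mm -49.39460679460904 2.0374978766774454 49.86002393990246 F bay 0.11054110997041248 0.4803842232846448 0.5864719835552515 gap 0.199106149789003 3.8
[[ 92.  93.  96.  94.  94.  92.  92.  93.  93.  96.  97.  87.  87.  89.  88.  88.  88.]
 [ 89.  94.  95.  98.  94.  85.  87.  88.  88.  87.  86.  88.  90.  90.  85.  90.  87.]
 [ 86.  89.  88.  87.  88.  88.  87.  85.  89.  87.  89.  86.  86.  88.  86.  90.  89.]
 [ 90.  88.  90.  86.  92.  88.  87.  89.  84.  89.  85.  86.  89.  84.  89.  83.  89.]
 [ 91.  85.  85.  86.  88.  86.  83.  84.  88.  86.  89.  89.  86.  92.  89.  87.  86.]
 [ 87.  86.  86.  88.  89.  88.  87.  85.  89.  88.  86.  89.  90.  91.  88.  90.  85.]
 [ 89.  90.  88.  88.  88.  91.  87.  90.  87.  87.  84.  87. -17. -22. -18. -17. -31.]
 [ 89.  87.  87.  88.  87.  87.  87.  28.  28.  29.  25. -19. -16. -15. -15. -15. -13.]
 [-22.  -7.  -7.  10.  21.  29.  30.  27.  28.  24.  27. -15. -15. -14. -10. -10. -10.]
 [ -4. -11.  -8.  14.  25.  30.  25.  27.  24.  24.  27.  -8. -10.  -9.  -8.  -6.  -8.]
 [ -1.  -8.  -9. -11.  21.  31.  25.  27.  23.  29.  25.  -3.  -7. 
[... 2930 characters left out ...]
5.  58.  56.  54.  51.  52.  50.  47.  51.  51.  48.  47.  51.  47.  49.  47.  52.]
 [ 56.  53.  53.  55.  52.  51.  50.  49.  50.  49.  48.  46.  52.  49.  49.  48.  49.]
 [ 51.  49.  51.  46.  49.  51.  50.  49.  50.  48.  47.  49.  48.  49.  48.  46.  43.]
 [ 48.  49.  48.  46.  50.  48.  47.  49.  49.  45.  45.  45.  44.  43.  44.  43.  41.]
 [ 45.  50.  48.  46.  46.  45.  44.  42.  42.  44.  43.  43.  42.  41.  42.  35.  38.]
 [ 44.  45.  45.  43.  44.  42.  42.  36.  38.  40.  40.  36.  37.  40.  36.  39.  39.]
 [ 40.  42.  43.  40.  39.  40.  34.  36.  40.  38.  36.  38.  37.  39.  38.  38.  38.]
 [ 39.  40.  38.  40.  36.  39.  39.  41.  40.  38.  37.  40.  38.  39.  38.  35.  33.]]
```

View pics/scene3.png

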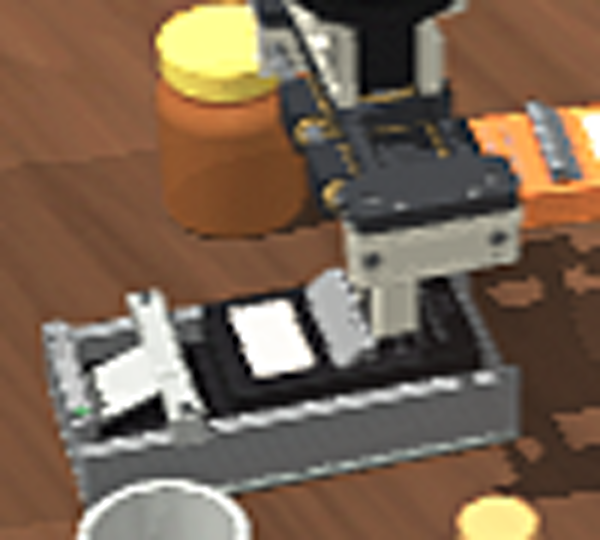

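{"op": "carry_out", "data": {"plan": [[0, 0, 0, 0, 0, 0.2, 0.8], [0, 0, 0, 0, 0, 0.4, 0.8], [0, 0, 0, 0, 0, 0.6, 0.8], [0, 0, 0, 0, 0, 0.6, 0.8]]}}

```text
time: 4.13
ee_pos: [0.4503, -0.1623, 0.044]
tool_rot: [0.0, 0.13, 0.992, -0.0]
contact_force: [-2.4, 0.8, 6.4]
finger_gap: 0.203
```

{"op": "carry_out", "data": {"plan": [[0, 0, 0, 0, 0, 0.1, 0.8], [0, 0, 0, 0, 0, 0.2, 0.8], [0, 0, 0, 0, 0, 0.3, 0.8], [0, 0, 0, 0, 0, 0.3, 0.8]]}}

```text
time: 4.47
ee_pos: [0.4503, -0.1623, 0.0413]
tool_rot: [0.0, 0.13, 0.992, -0.0]
contact_force: [-3.0, 1.6, 9.4]
finger_gap: 0.201
```

{"op": "carry_out", "data": {"plan": [[0, 0, 0, 0, 0, 0.1, 0.8], [0, 0, 0, 0, 0, 0.2, 0.8], [0, 0, 0, 0, 0, 0.3, 0.8], [0, 0, 0, 0, 0, 0.4, 0.8], [0, 0, 0, 0, 0, 0.4, 0.8]]}}

```text
time: 4.88
ee_pos: [0.4503, -0.1623, 0.0375]
tool_rot: [0.0, 0.13, 0.992, -0.0]
contact_force: [-5.7, 1.0, 12.9]
finger_gap: 0.203
```

```bash
python3 look.py 4
```

```text
bay mm -49.13415289898221 2.0058770195578806 37.601831876075785 F bay -4.858463012788276 0.7031205531662045 12.869902038113443 gap 0.20373567573609672 4.9333
```

View pics/scene4.png

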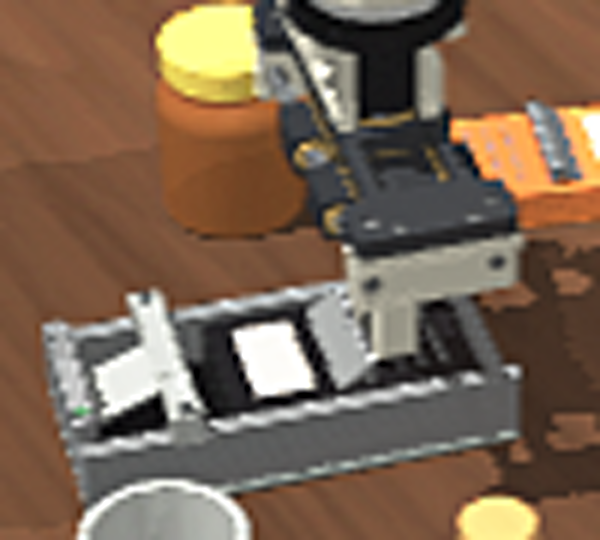

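{"op": "carry_out", "data": {"plan": [[0, 0, 0, -0.4, 0, 0, 0.8], [0, 0, 0, -0.8, 0, 0, 0.8], [0, 0, 0, -1.2, 0, 0, 0.8], [0, 0, 0, -1.6, 0, 0, 0.8], [0, 0, 0, -2.0, 0, 0, 0.8], [0, 0, 0, -2.0, 0, 0, 0.8]]}}

```text
time: 5.43
ee_pos: [0.4699, -0.1675, 0.0375]
tool_rot: [0.0, 0.13, 0.992, -0.0]
contact_force: [-4.1, 1.2, 12.9]
finger_gap: 0.201
```

```bash
python3 look.py 5
```

```text
bay mm -28.913858517392075 1.9658223201265077 37.6073148106541 F bay -4.887858103943608 0.11627396439957349 11.96843965833171 gap 0.19685218848597338 5.4833
```

View pics/scene5.png

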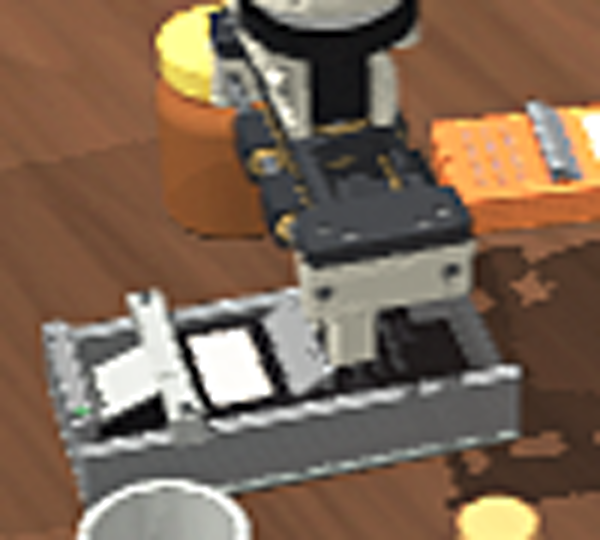

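The pack moves with the fingers, pressed about 11 mm, and its nose is just at the lip. Continuing.

{"op": "carry_out", "data": {"plan": [[0, 0, 0, -0.3, 0, 0, 0.8], [0, 0, 0, -0.6, 0, 0, 0.8], [0, 0, 0, -0.9, 0, 0, 0.8], [0, 0, 0, -1.2, 0, 0, 0.8], [0, 0, 0, -1.5, 0, 0, 0.8], [0, 0, 0, -1.8, 0, 0, 0.8], [0, 0, 0, -2.1, 0, 0, 0.8], [0, 0, 0, -2.4, 0, 0, 0.8], [0, 0, 0, -2.4, 0, 0, 0.8]]}}

```text
time: 6.23
ee_pos: [0.4928, -0.1737, 0.0374]
tool_rot: [-0.0, 0.13, 0.992, -0.0]
contact_force: [-3.7, 1.9, 11.3]
finger_gap: 0.199
```

```bash
python3 look.py 6
```

```text
bay mm -5.139126993627263 1.9611794196601426 37.48097653698286 F bay -5.152379821988726 -0.17964112800356855 10.871268782977092 gap 0.20426995662553465 6.2833
```

View pics/scene6.png

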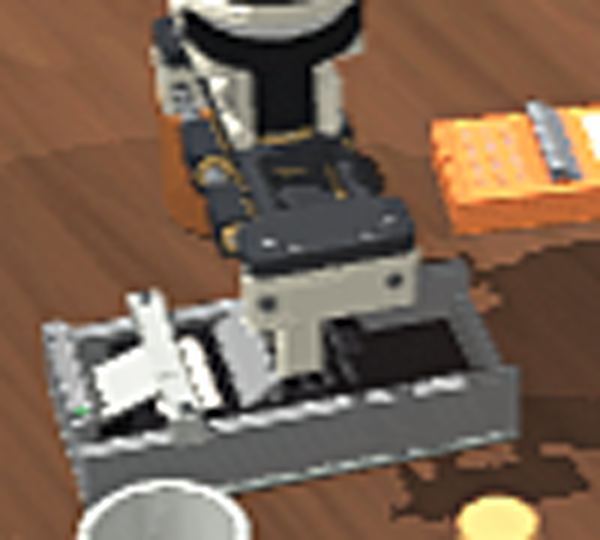

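{"op": "carry_out", "data": {"plan": [[0, 0, 0, -0.3, 0, 0, 0.8], [0, 0, 0, -0.6, 0, 0, 0.8], [0, 0, 0, -0.9, 0, 0, 0.8], [0, 0, 0, -1.2, 0, 0, 0.8], [0, 0, 0, -1.5, 0, 0, 0.8], [0, 0, 0, -1.7, 0, 0, 0.8], [0, 0, 0, -1.7, 0, 0, 0.8]]}}

```text
time: 6.87
ee_pos: [0.508, -0.1777, 0.0365]
tool_rot: [-0.002, 0.13, 0.992, 0.0]
contact_force: [-10.2, 3.1, 7.6]
finger_gap: 0.202
```

```bash
python3 look.py 7
```

```text
bay mm 10.63165396429866 2.0391723054729254 36.543284954921795 F bay -10.792421355111866 0.4760879707787588 7.796719400075623 gap 0.2035469147038546 6.9167
```

View pics/scene7.png

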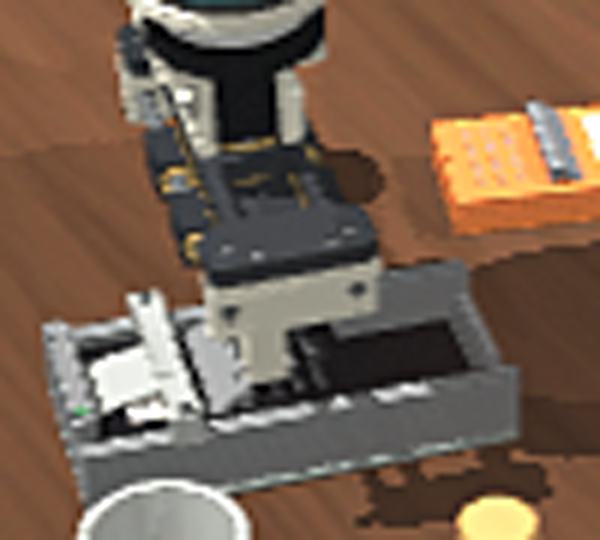

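{"op": "carry_out", "data": {"plan": [[0, 0, 0, -0.1, 0, 0, 0.8], [0, 0, 0, -0.2, 0, 0, 0.8], [0, 0, 0, -0.3, 0, 0, 0.8], [0, 0, 0, -0.3, 0, 0, 0.8]]}}

```text
time: 7.25
ee_pos: [0.511, -0.1784, 0.0366]
tool_rot: [-0.001, 0.13, 0.992, 0.0]
contact_force: [-10.4, 2.5, 7.0]
finger_gap: 0.198
```

{"op": "carry_out", "data": {"plan": [[0, 0, 0, -0.1, 0, 0, 0.8], [0, 0, 0, -0.2, 0, 0, 0.8], [0, 0, 0, -0.2, 0, 0, 0.8]]}}

```text
time: 7.5
ee_pos: [0.5119, -0.1787, 0.0364]
tool_rot: [-0.003, 0.13, 0.992, 0.0]
contact_force: [-20.8, 6.3, 13.0]
finger_gap: 0.197
```

```bash
python3 look.py 8
```

```text
bay mm 14.539501177580943 2.0583691451138084 36.44235237183058 F bay -21.55263678105383 0.8728205249748574 13.71165123746411 gap 0.19821276867037965 7.55
```

{"op": "carry_out", "data": {"plan": [[0, 0, 0, -0.1, 0, 0, 0.8], [0, 0, 0, -0.1, 0, 0, 0.8], [0, 0, 0, -0.1, 0, 0, 0.8]]}}

```text
time: 7.8
ee_pos: [0.5119, -0.1787, 0.0363]
tool_rot: [-0.004, 0.13, 0.992, 0.001]
contact_force: [-30.3, 7.9, 18.9]
finger_gap: 0.202
```

```bash
python3 look.py 9
```

```text
bay mm 14.609954210254351 2.066065806188256 36.320063442350126 F bay -30.63390559931274 -0.2539475389935372 18.914674257674644 gap 0.19983106016306024 7.85
```

View pics/scene9.png

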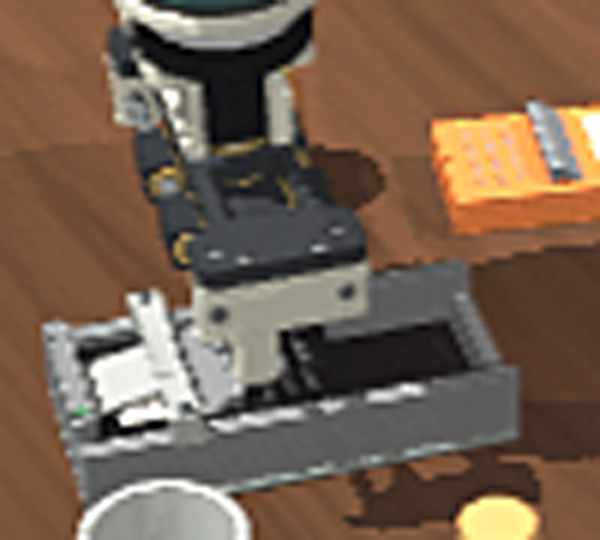

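{"op": "carry_out", "data": {"plan": [[0, 0, 0, 0.12, 0, 0, 0.8], [0, 0, 0, 0.22, 0, 0, 0.8], [0, 0, 0, 0.22, 0, 0, 0.8]]}}

```text
time: 8.1
ee_pos: [0.5118, -0.1787, 0.0366]
tool_rot: [-0.001, 0.13, 0.992, 0.0]
contact_force: [-8.2, 3.1, 6.0]
finger_gap: 0.201
```

{"op": "carry_out", "data": {"plan": [[0, 0, 0, 0, 0, -0.2, 0.8], [0, 0, 0, 0.05, 0, -0.4, 0.8], [0, 0, 0, 0.1, 0, -0.6, 0.8], [0, 0, 0, 0.2, 0, -0.8, 0.8], [0, 0, 0, 0.3, 0, -1.1, 0.8], [0, 0, 0, 0.3, 0, -2.5, 0.8], [0, 0, 0, 0.3, 0, -5, 0.8], [0, 0, 0, 0.3, 0, -8, 0.8], [0, 0, 0, 0.3, 0, -12, 0.8], [0, 0, 0, 0.3, 0, -16, 0.8], [0, 0, 0, 0.3, 0, -16, 0.8]]}}

```text
time: 9.02
ee_pos: [0.5118, -0.1789, 0.2055]
tool_rot: [0.005, 0.13, 0.992, -0.001]
contact_force: [0.6, 0.1, 1.1]
finger_gap: 0.203
```

```bash
python3 look.py 10; python3 -c "
from h import *
d=load('scene10.npz');cv2.imwrite('pics/s10.png',d['color'])"
```

```text
bay mm 13.865506110969188 1.8844668672750071 201.6325239378612 F bay -0.7195764770164702 0.3276630614192774 -0.8229971379193144 gap 0.20228080257870124 9.0667
```

View pics/scene10.png

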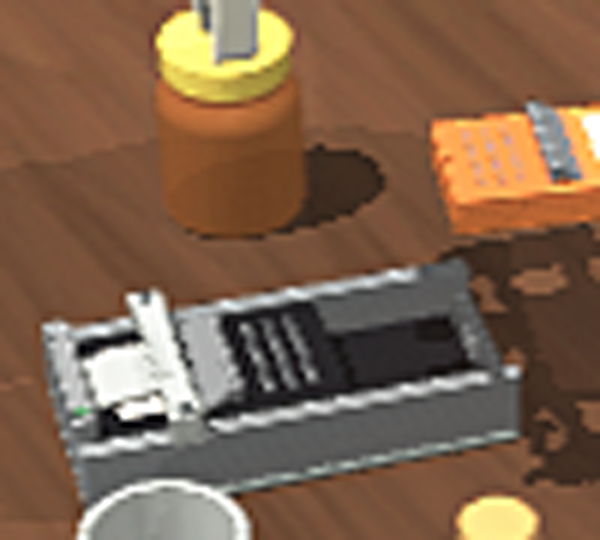

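View pics/s10.png

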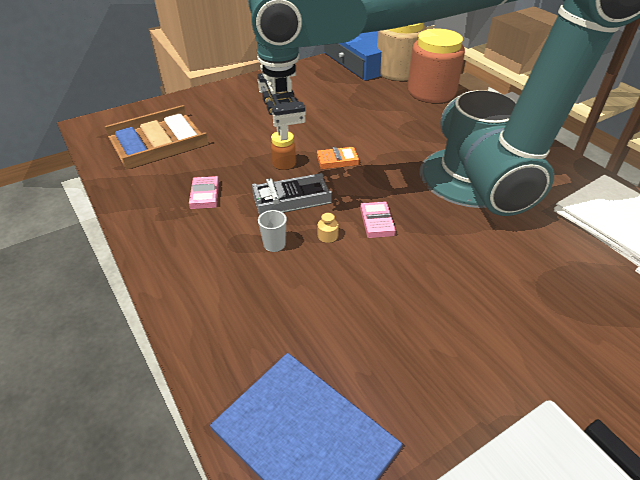

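Clear, and the pack stays under the lip. I'll move the arm aside for a top-view measurement.

{"op": "carry_out", "data": {"plan": [[0, 0, 0, 0, 5, 0, 0.8], [0, 0, 0, 0, 9, 0, 0.8], [0, 0, 0, 0, 13, 0, 0.8], [0, 0, 0, 0, 17, 0, 0.8], [0, 0, 0, 0, 21, 0, 0.8], [0, 0, 0, 0, 25, 0, 0.8], [0, 0, 0, 0, 29, 0, 0.8], [0, 0, 0, 0, 33, 0, 0.8], [0, 0, 0, 0, 37, 0, 0.8], [0, 0, 0, 0, 41, 0, 0.8], [0, 0, 0, 0, 45, 0, 0.8], [0, 0, 0, 0, 50, 0, 0.8], [0, 0, 0, 0, 50, 0, 0.8], [0, 0, 0, 0, 50, 0, 0.8], [0, 0, 0, 0, 50, 0, 0.8]]}}

```text
time: 10.32
ee_pos: [0.6383, 0.3049, 0.1956]
tool_rot: [-0.001, 0.13, 0.992, -0.001]
contact_force: [-0.6, 0.6, 0.1]
finger_gap: 0.201
```

```bash
python3 - <<'E'
from go import *
from workcell import vision
d=vision.read_camera("top"); np.savez("top11.npz",**d); where()
cv2.imwrite("pics/t11.png",d["color"])
cv2.imwrite("pics/c11.png",cv2.resize(d["color"][190:330,360:480],None,fx=4.2,fy=4.2,interpolation=cv2.INTER_CUBIC))
P=cloud(d);g=cv2.cvtColor(d["color"],cv2.COLOR_BGR2GRAY)
for y in(-.018,0.0,.02):
  print(y,[(x,int(g[v,u]),int(1000*P[v,u,2])) for x in range(-60,104,4) for u,v in [np.round(proj(d,W(x/1e3,y,.040))).astype(int)]])
L=np.stack([(P[...,:2]-c)@a,(P[...,:2]-c)@n,P[...,2]],-1)*1e3
k=(abs(L[...,1]-1)<28)&(L[...,0]>-22)&(L[...,0]<18)
print("top z med",np.median(L[k][:,2]),[round(float(np.median(L[k&(abs(L[...,0]-x)<4)][:,2])),1) for x in(-18,-10,-2,6,14)],
 [round(float(np.median(L[k&(abs(L[...,1]-y)<6)&(L[...,0]<16)][:,2])),1) for y in(-22,0,22)])
old=load("top0.npz")
for nm,(s) in dict(jar=np.s_[265:320,475:540],tum=np.s_[165:215,330:380],wt=np.s_[240:280,310:350]).items():
  print(nm,"mean abs diff",np.abs(old["color"][s].astype(int)-d["color"][s]).mean())
E
```

```text
bay mm 12.31689546661727 501.173087854507 196.1186317215238 F bay 0.37707352420162427 -0.24784809781337117 0.2715904694615774 gap 0.20102340976728864 10.3667
-0.018 [(-60, 74, 18), (-56, 75, 17), (-52, 75, 13), (-48, 78, 15), (-44, 76, 18), (-40, 75, 18), (-36, 48, 15), (-32, 41, 17), (-28, 36, 17), (-24, 54, 39), (-20, 73, 36), (-16, 74, 36), (-12, 110, 37), (-8, 130, 40), (-4, 82, 39), (0, 152, 39), (4, 83, 39), (8, 123, 40), (12, 117, 38), (16, 76, 38), (20, 47, 39), (24, 139, 45), (28, 208, 50), (32, 205, 51), (36, 204, 43), (40, 125, 41), (44, 99, 40), (48, 248, 50), (52, 252, 52), (56, 250, 50), (60, 254, 52), (64, 255, 42), (68, 255, 40), (72, 255, 42), (76, 253, 40), (80, 218, 41), (84, 146, 40), (88, 102, 41), (92, 164, 48), (96, 227, 48), (100, 219, 48)]
0.0 [(-60, 76, 18), (-56, 76, 16), (-52, 76, 20), (-48, 76, 16), (-44, 76, 19), (-40, 73, 17), (-36, 46, 17), (-32, 39, 18), (-28, 36, 14), (-24, 63, 37), (-20, 78, 41), (-16, 79, 38), (-12, 128, 38), (-8, 117, 39), (-4, 98, 39), (0, 165, 40), (4, 85, 39), (8, 142, 37), (12, 107, 37), (16, 76, 42), (20, 52, 40), (24, 158, 4
[... 378 characters left out ...]
, 19), (-36, 45, 16), (-32, 38, 18), (-28, 35, 16), (-24, 67, 37), (-20, 80, 42), (-16, 83, 41), (-12, 142, 39), (-8, 119, 39), (-4, 101, 39), (0, 164, 37), (4, 87, 40), (8, 143, 36), (12, 106, 37), (16, 75, 43), (20, 53, 37), (24, 97, 38), (28, 202, 48), (32, 207, 48), (36, 206, 44), (40, 179, 41), (44, 70, 37), (48, 240, 52), (52, 254, 47), (56, 254, 53), (60, 255, 48), (64, 255, 37), (68, 255, 37), (72, 255, 39), (76, 245, 40), (80, 135, 39), (84, 113, 34), (88, 75, 43), (92, 138, 47), (96, 229, 49), (100, 226, 51)]
top z med 39.11986165053661 [38.7, 39.4, 39.4, 39.0, 39.2] [39.1, 39.1, 39.2]
jar mean abs diff 2.812307692307692
tum mean abs diff 6.330266666666667
wt mean abs diff 8.575625
```

View pics/c11.png

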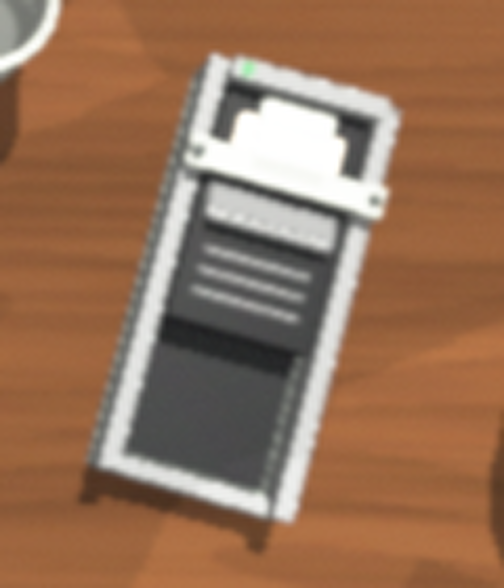

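View pics/t11.png

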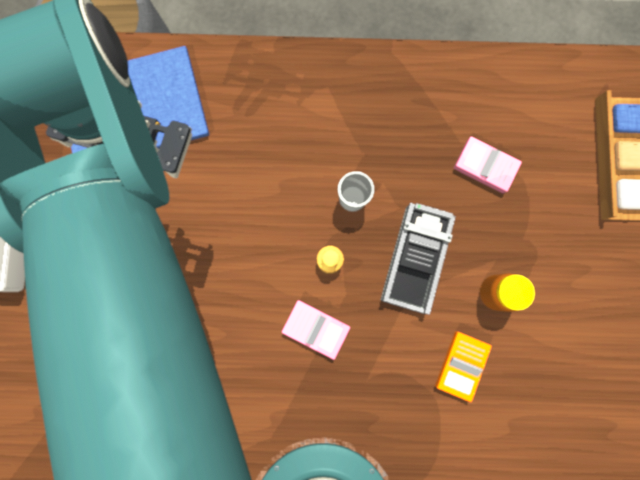

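```bash
python3 -c "
from workcell import manip
print(manip.sign_off())"
```

```text
the job is handed in; nothing more can be done
None
```

The battery pack is in its bay, home against the end stop, and the job is handed in. I pressed it about 11 mm onto the sprung floor (about 13 N) and slid it under the lip and leaf, still pressed. At the stop the arm stalled, with the push force rising to about 31 N. I then eased off, lifted the hand straight up and moved the arm aside.

**Last checks (top camera, at about 10.4 s):**
- **Position:** the pack's rear edge is at about -25 mm in the bay's frame, which puts its origin at about +32.5 mm, the home value.
- **Height and tilt:** the pack's top reads 39 mm and level, so its underside is at about 17 mm and the floor about 9 mm down.
- **Leaf:** the pack's nose is under it, and it reads about 40 mm near its far end against 36 mm before. I did not measure its angle directly.
- **Bystanders:** the jar, tumbler and weight show at the same pixels as at the start. The hand is clear of everything, with near-zero force.

**Disagreement:** the fingertips did not stand 25 mm ahead of the reported tool point. Contact came with the tool point itself at about 48 mm, the height of the pack's top, so I set the press depth by force and camera instead.

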